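Put the paint pots and the steel block in their matching holders

ROBOT

A 6-joint arm with a two-finger parallel gripper is mounted at the origin on a cart in front of the work surface, level with it; the furniture and walls round the work are solid. World frame = base frame: x ahead of the robot, y to its left, z up, the work surface at z = 0. Lengths are in mm, angles in rad, forces in N, time in s.
With the tool pointing down it reaches from about 350 to 775 mm from the base axis. Payload 7.3 kg.
Tool frame: the origin (TCP) lies on the mounting face of the last link; the fingertips stand 178 mm ahead of it and the grasp point (between the pads) lies 159 mm ahead of it; z points along the fingers, y is the line along which they close (so a half turn about z gives the same grasp; the last joint's range is limited). The gripper opens to 92 mm and grips with 3 to 60 N. Pads are 19 mm wide; open, the fingers measure 130 mm over their backs; the gripper's body (75 mm by 190 mm) begins 47 mm behind the grasp point.
Start: joints at [1.175, 0.342, 1.524, -0, 1.275, -0.146], TCP at [129.763, 508.713, 404.741] pointing down, gripper open.
Joint ranges: [-2.53, 2.53], [-0.77, 2.02], [0.04, 2.7], [-1, 4.14], [0.28, 2.66], [-3.11, 3.11]. Speed limits (rad/s): [2.57, 2.57, 3.14, 3.14, 3.14, 3.14].

INTERFACE

Orientations are given as [roll, pitch, yaw] about the fixed x, y, z axes, in that order (R = Rz(yaw) Ry(pitch) Rx(roll)).
In Python, from plant import bot, vision gives the robot as it stands. The module is installed in compiled form; this text tells all that it offers.
- The arm moves only by the shell command python3 -m crank 'ROWS'. ROWS is a JSON list of rows, 1 to 5 of them, each of 5 numbers: the finger opening in mm, then dx, dy, dz in mm, then a turn about the tool's z in rad; each row is the pose to reach, as a shift and turn from the pose commanded when the command began, along the tool's axes at that moment; what a row does not reach only later rows make up. A row lasts 1/8 s, in which the tool goes at most 62.5 mm and 0.188 rad, less where a joint would pass 70% of its speed; a pose out of reach is approached as far as the arm can. The fingers move at their own pace and stop on an object; the grip force is fixed at half the most. Time passes only in rows, so rows that do not move let the fingers close. It prints the time, the measured TCP pose, the force, the opening and the grip force at its end.
- bot.get_obs(): the state, without advancing time (a new reading comes with each control period).
- vision.capture(name): name is "side" or "top"; returns a dict with "color" (480x640x3 uint8, red, green, blue), "K" (3x3 intrinsics, pixels), "R" (3x3) and "t" (3): a world point X has camera coordinates R X + t. Camera axes: x right, y down, z forward; pixel columns grow to the right and rows downward; lengths in mm; the calibration is good to about 2 mm. A picture is of the moment at which its call begins. There is no depth.
- bot.close_job(): hands the job in; it is judged then, once.
The state is a dict: "time": time; "joint_positions": joint angles; "dq": joint speeds; "tau": joint torques, N m; "tool_pos": TCP position; "tcp_rot": TCP orientation; "contact_force": force on the tool from outside, world axes, zero at the start; "moment": the same for the moment, N m; "grip_width": finger opening in mm; "finger_force": force on a finger pad.
Only numpy, scipy, OpenCV 4.12 (cv2) and the standard library are available. Lean on these libraries where they do the work, as an engineer would, in place of code of your own. Each camera call takes 0.05 s, during which the arm holds its last target. There are 200 camera calls.

TASK

Tidy the finishing kit into its holders: stand each paint pot (red, white, blue) upright in the round dish whose floor has its colour, and lay the steel block flat and lengthwise in the yellow-floored rectangular tray. Everything must sit on the floor of its holder, inside the rim, and be let go. Do not knock any pot over, and leave the clay pot and the putty tin where they are.

Things in the scene. Friction and masses are not known exactly. Their poses are not given: they have to be found in the camera images.
- red_pot: small upright model-paint pot with red contents: red body with a pale label, wide white screw cap with a red disc on top. 43 mm tall; body 34 mm across up to 31 mm, cap 36 mm across from 31 to 42 mm (grip the cap from above, any yaw). Loose, 75 g or so. Origin: centre of the underside, z up.
- white_pot: small upright model-paint pot with white contents: white body with a pale label, wide white screw cap with a pale grey-white disc on top. 43 mm tall; body 34 mm across up to 31 mm, cap 36 mm across from 31 to 42 mm (grip the cap from above, any yaw). Loose, 75 g or so. Origin: centre of the underside, z up.
- blue_pot: small upright model-paint pot with blue contents: blue body with a pale label, wide white screw cap with a blue disc on top. 43 mm tall; body 34 mm across up to 31 mm, cap 36 mm across from 31 to 42 mm (grip the cap from above, any yaw). Loose, 75 g or so. Origin: centre of the underside, z up.
- steel_block: plain light-grey squared steel block, 30 mm (its x) x 50 mm (its y) x 25 mm tall, lying flat, loose, 120 g or so. Origin: centre of the underside, z up. Grip across the 30 mm, above 9 mm from its underside so that the fingers clear the tray's rim.
- red_dish: shallow round dish with a black rim and a red floor, fixed to the table. 65 mm across outside, 54 mm across inside; floor 4 mm and rim 9 mm above the table. Origin: centre of its underside (table height), z up.
- white_dish: shallow round dish with a black rim and a white floor, fixed to the table. 65 mm across outside, 54 mm across inside; floor 4 mm and rim 9 mm above the table. Origin: centre of its underside (table height), z up.
- blue_dish: shallow round dish with a black rim and a blue floor, fixed to the table. 65 mm across outside, 54 mm across inside; floor 4 mm and rim 9 mm above the table. Origin: centre of its underside (table height), z up.
- block_tray: shallow rectangular tray with a black rim and a yellow floor, fixed to the table. Outside 54 mm (its x) x 74 mm (its y), inside 46 x 66 mm; floor 3 mm and rim 8 mm above the table. Origin: centre of its underside (table height), z up. The block's long side goes along the tray's long side.
- clay_pot: bystander, not to be disturbed: round brown glazed clay pot, 58 mm across, 51 mm tall, loose. It stands to the left, just beyond a fixed wooden drawer tower (215 mm tall, x 0.24 to 0.48, y from 0.20 leftward; cross it only from well above). Origin: centre of the underside.
- putty_tin: bystander, not to be disturbed: flat round yellow tin with a grey press lid, 66 mm across, 38 mm tall, loose. Origin: centre of the underside.
There are look-alikes about, which are no part of the job. What is shaped like the white_pot but turquoise is not meant.

How it is judged:
By the outcome, as a careful person would: the job done as asked, in the order asked, and still so for the second after the job is handed in, with the robot touching nothing.
It also fails if it takes over 96 s, if anything falls off the work surface, if the arm or the gripper's body presses on something with over 40 N, if the wrist force passes 120 N, or if a joint passes its speed limit or range.

## Working session

There is one attempt and no reset: what is moved stays moved. The work goes in short steps, Python scripts to look and compute and a shell command to move; the robot and the scene stay as the last step left them, time stands still between calls to the robot, and variables do not carry over. Pictures are saved under pics/ and viewed, at most 14 in all, crops included, and the job is handed in when it is done.

```bash
mkdir -p pics
python3 - <<'E'
from plant import bot, vision
import cv2
for n in("top","side"):
    c=vision.capture(n); cv2.imwrite(f"pics/{n}0.png",c["color"][:,:,::-1]); print(n,c["K"].tolist(),c["R"].round(4).tolist(),c["t"].round(1).tolist(), (-c["R"].T@c["t"]).round(0))
o=bot.get_obs(); print(o)
E
```

```text
top [[571.4239541895105, 0.0, 306.97542224164937], [0.0, 571.4239541895105, 230.28354192908236], [0.0, 0.0, 1.0]] [[0.0228, -0.9997, -0.0078], [-0.9866, -0.0212, -0.1615], [0.1613, 0.0114, -0.9868]] [-76.4, 443.9, 1215.8] [ 244.  -81. 1271.]
side [[503.50418600214704, 0.0, 322.42257564453973], [0.0, 503.50418600214704, 242.463816776038], [0.0, 0.0, 1.0]] [[0.7153, 0.6986, -0.018], [0.4703, -0.5002, -0.7271], [-0.5169, 0.5116, -0.6863]] [-271.4, -232.4, 1317.5] [ 985. -601.  730.]
{'time': 0.1, 'joint_positions': array([ 1.17498447e+00,  3.42668256e-01,  1.52493884e+00, -3.23566232e-05,
        1.27541694e+00, -1.45962267e-01]), 'dq': array([ 0.00053202, -0.00032369, -0.00229   ,  0.00172058,  0.0001692 ,
        0.00020293]), 'tau': array([ 1.95416542e-03, -4.32001984e+01, -2.44696462e+01,  7.19692907e-02,
        5.24903624e-02, -4.81190375e-05]), 'tool_pos': array([129.72517251, 508.59090317, 404.10033947]), 'tcp_rot': array([-3.14017199e+00, -1.77574221e-04,  2.89175238e+00]), 'contact_force': array([0.84588152, 0.54660396, 0.22073544]), 'moment': array([-0.00632714, -0.01601355, -0.03147471]), 'finger_force': 0.0, 'grip_width': 91.66659098383461}
```

View pics/top0.png

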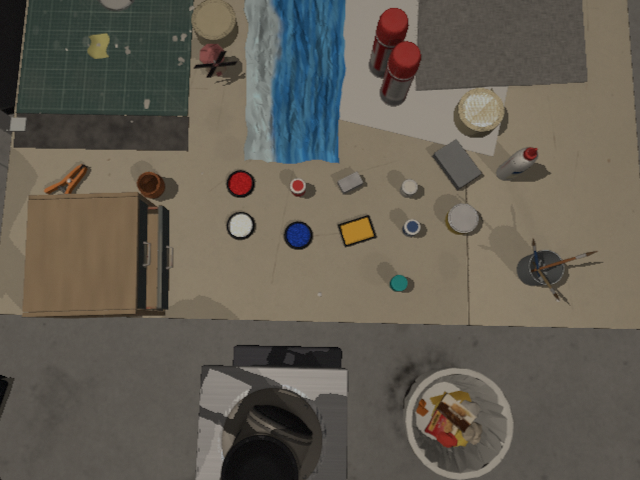

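View pics/side0.png

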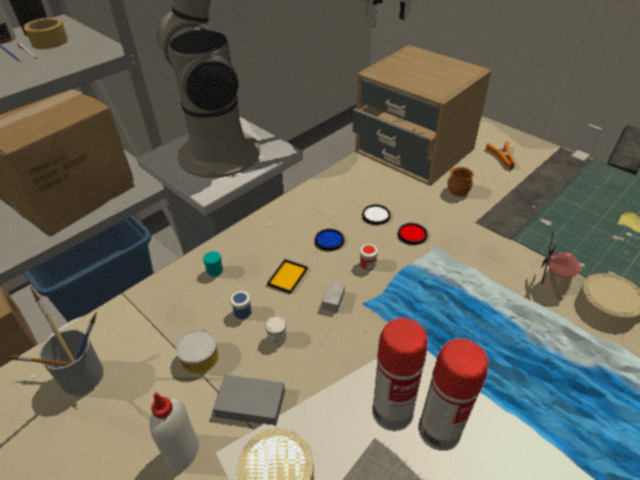

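Run:
```python
import cv2,numpy as np
a=cv2.imread("pics/top0.png")[155:300,215:485]; b=cv2.imread("pics/side0.png")[195:375,170:440]
a=cv2.resize(a,None,fx=2.5,fy=2.5,interpolation=2)[:300]
a=cv2.resize(cv2.imread("pics/top0.png")[155:300,215:485],(540,290),interpolation=2)
b=cv2.resize(b,(462,308),interpolation=2)
o=np.zeros((598,540,3),np.uint8);o[:290]=a;o[290:,:462]=b;cv2.imwrite("pics/crop1.png",o)
```

```text
(no output)
```

View pics/crop1.png

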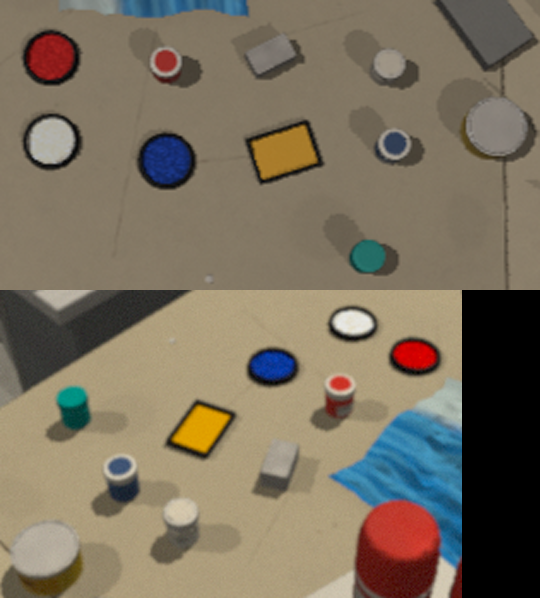

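White pot is the all-white one at top (409,187) / side (276,328): the similar one at top (399,284) is turquoise and so not meant. The steel block is the small light-grey one at top (349,181); the slab at (457,164) is larger and dark. Crop confirms both.

```bash
cat > h.py <<'E'
import cv2,numpy as np
from plant import bot,vision
def ray(c,uv):
    d=c["R"].T@np.linalg.inv(c["K"])@np.array([uv[0],uv[1],1.]); return -c["R"].T@c["t"],d/np.linalg.norm(d)
def onz(c,uv,z):
    p,d=ray(c,uv); return p+d*(z-p[2])/d[2]
def tri(a,ua,b,ub):
    p,d=ray(a,ua);q,e=ray(b,ub);s=np.linalg.lstsq(np.c_[d,-e],q-p,rcond=None)[0]
    return (p+s[0]*d+q+s[1]*e)/2,np.linalg.norm(p+s[0]*d-q-s[1]*e)
def blob(c,uv,r,col):
    x,y=map(int,uv);im=c["color"][y-r:y+r+1,x-r:x+r+1];h,s,v=[k.astype(int) for k in cv2.split(cv2.cvtColor(im,cv2.COLOR_RGB2HSV))]
    m={"red":((h<8)|(h>172))&(s>130)&(v>80),"blue":(h>100)&(h<130)&(s>90),"yellow":(h>12)&(h<30)&(s>170),"turq":(h>75)&(h<98)&(s>100),
       "white":(s<45)&(v>120),"steel":(s<30)&(v>95)}[col].astype(np.uint8)
    cs=cv2.findContours(m,cv2.RETR_EXTERNAL,cv2.CHAIN_APPROX_NONE)[0]
    k=max(cs,key=cv2.contourArea);mm=cv2.moments(k)
    return np.array([mm["m10"]/mm["m00"]+x-r,mm["m01"]/mm["m00"]+y-r]),k.reshape(-1,2)+[x-r,y-r],mm["m00"]
E
python3 - <<'E'
from h import *
T=vision.capture("top");S=vision.capture("side")
for n,col,a,ra,b,rb in [("red_pot","red",(298,187),9,(368,249),8),("white_pot","white",(409,187),13,(276,325),13),("blue_pot","blue",(412,228),7,(240,298),7),
  ("red_dish","red",(240,184),17,(412,233),18),("white_dish","white",(240,226),17,(376,214),18),("blue_dish","blue",(298,236),17,(329,240),18),("tray","yellow",(357,231),22,(288,276),24),("block","steel",(349,181),18,(333,297),18)]:
    ua,ka,A=blob(T,a,ra,col);ub,kb,B=blob(S,b,rb,col)
    X,e=tri(T,ua,S,ub);z={"t":43,"h":4,"y":3,"k":25}[n[-1]]
    print(n,ua.round(1),A,ub.round(1),B,"X",X.round(1),"err",round(e,1),"top@z",onz(T,ua,z)[:2].round(1),"side@z",onz(S,ub,z)[:2].round(1))
    if n in("tray","block"):
        for c,k in((T,ka),(S,kb)):
            P=np.array([onz(c,u,z)[:2] for u in k],np.float32);print("  rect",cv2.minAreaRect(P))
h=cv2.cvtColor(T["color"],cv2.COLOR_RGB2HSV);print(T["color"][168:196:3,335:366:3].mean(2).astype(int))
print(S["color"][282:314:3,318:350:3].mean(2).astype(int))
E
```

```text
red_pot [297.5 185. ] 69.5 [368.3 249.2] 59.0 X [545.6 -42.4  43.9] err 2.6 top@z [544.9 -43.3] side@z [545.7 -40.5]
white_pot [409.2 186.2] 161.0 [275.4 326.8] 84.0 X [ 549.6 -289.6   36.8] err 2.0 top@z [ 547.5 -289.4] side@z [ 554.1 -291.6]
blue_pot [412.2 226. ] 58.5 [239.4 297.6] 55.0 X [ 459.  -294.2   44. ] err 2.4 top@z [ 458.5 -295.4] side@z [ 459.  -292.9]
red_dish [240.2 183.2] 368.0 [412.1 232.7] 307.5 X [556.6  89.3   7.1] err 3.3 top@z [556.1  88.5] side@z [555.6  93.8]
white_dish [240.3 225.1] 376.0 [375.6 213.5] 249.5 X [459.7  85.    7.3] err 3.1 top@z [459.2  84.3] side@z [458.1  89.6]
blue_dish [297.8 234.6] 447.5 [328.8 238.8] 358.0 X [440.8 -45.    6.6] err 2.3 top@z [440.5 -45.8] side@z [439.4 -42. ]
tray [356.5 230.6] 573.5 [287.  275.6] 595.0 X [ 453.  -176.3    4.7] err 2.3 top@z [ 452.5 -177.4] side@z [ 452.4 -174.4]
  rect ((452.6482849121094, -177.10060119628906), (48.15645217895508, 66.38404083251953), 18.541000366210938)
  rect ((451.94964599609375, -173.5802001953125), (49.033721923828125, 69.72964477539062), 18.456562042236328)Traceback (most recent call last):
  File "<stdin>", line 5, in <module>
  File "h.py", line 16, in blob
    return np.array([mm["m10"]/mm["m00"]+x-r,mm["m01"]/mm["m00"]+y-r]),k.reshape(-1,2)+[x-r,y-r],mm["m00"]
                     ~~~~~~~~~^~~~~~~~~~
ZeroDivisionError: float division by zero
```

Run:
```python
from h import *
T=vision.capture("top");S=vision.capture("side")
for c,(x,y) in((T,(349,181)),(S,(333,297))):
    h=cv2.cvtColor(c["color"],cv2.COLOR_RGB2HSV)[y-15:y+17:2,x-16:x+17:2]
    print("S\n",h[:,:,1]);print("V\n",h[:,:,2])
print(bot.get_obs()["time"])
```

```text
S
 [[62 60 60 59 60 60 63 60 64 63 60 61 59 62 61 63 61]
 [61 61 64 60 61 59 60 60 61 62 61 60 64 62 61 58 63]
 [62 60 61 61 63 60 60 63 62 63 61 61 63 62 60 61 62]
 [61 61 60 58 61 60 63 62 62 61 54 29 32 61 60 63 63]
 [60 62 61 63 61 61 63 62 56 32 27 24 25 52 63 61 63]
 [60 61 61 61 63 62 54 32 26 27 26 27 25 31 60 64 61]
 [60 60 61 61 56 34 25 26 26 27 27 26 24 26 43 64 64]
 [65 62 57 31 25 27 28 27 25 25 29 29 27 27 31 64 63]
 [60 64 52 26 26 24 25 26 27 27 25 27 27 25 26 51 61]
 [61 60 52 24 28 25 27 25 24 27 27 25 28 26 28 63 57]
 [61 63 63 39 26 26 26 25 27 25 28 26 32 38 57 63 62]
 [60 63 64 56 28 25 27 25 25 28 33 41 60 58 64 61 63]
 [61 62 61 62 42 29 27 26 30 47 62 60 64 60 62 63 62]
 [61 63 58 63 59 26 27 41 62 59 65 63 61 62 63 62 60]
 [61 62 63 59 59 54 64 64 62 59 61 61 62 61 60 63 62]
 [63 62 61 60 61 60 61 61 61 59 63 61 61 63 61 61 61]]
V
 [[127 128 128 126 127 127 129 128 116 130 128 129 129 128 129 130 130]
 [130 129 128 128 125 125 110 111 112 119 129 128 127 128 129 128 130]
 [128 127 129 125 109 110 110 110 111 110 118 129 126 128 123 126 128]
 [129 118 110 10
[... 2219 characters left out ...]
159 157 163 168 169 166 162 165 160 126 100 149 147 149]
 [172 172 171 161 162 162 166 168 169 166 165 154  96 115 147 145 149]
 [175 171 169 155 164 165 167 171 178 172 167 145  92 135 149 147 140]
 [174 172 164 153 165 168 172 176 174 173 170 121  97 146 151 144 145]
 [174 169 131  92 109 127 149 162 172 175 159  95 122 146 148 146 144]
 [170 165 113  72  70  74  73  89 109 117 113  93 138 151 142 147 147]
 [174 152  96  74  70  70  67  69  70  71  69 104 144 147 148 145 150]
 [167 122  88  76  73  67  69  74  76  78  72 124 147 141 148 150 148]
 [162 103  93  87  83  82  80  71  71  70  79 140 141 150 149 149 145]
 [134  90  97  94  96  95  93  90  86  81 120 150 147 152 156 150 149]]
0.3
```

```bash
sed -i 's/"steel":.*}/"steel":(s<46)\&(v>95),"steelS":(s<52)\&(v>135)}/' h.py
cat > blk.py <<'E'
from h import *
def block(T,S,a=(349,181),b=(333,297),z=25):
    ua,ka,A=blob(T,a,18,"steel");ub,kb,B=blob(S,b,18,"steelS");X,e=tri(T,ua,S,ub);print(ua,ub,X.round(1),e)
    for c,k in((T,ka),(S,kb)): print(cv2.minAreaRect(np.array([onz(c,u,z)[:2] for u in k],np.float32)))
E
python3 - <<'E'
from blk import *
block(vision.capture("top"),vision.capture("side"))
E
```

```text
[349.97276265 181.38715953] [332.9315942  292.70202899] [ 561.  -159.2   25. ] 2.4994594373544854
((560.4495239257812, -160.03173828125), (29.578083038330078, 50.03751754760742), 28.236618041992188)
((561.4657592773438, -157.76849365234375), (29.357322692871094, 48.93488311767578), 26.763090133666992)
```

```bash
cat > d.py <<'E'
import sys,numpy as np
from scipy.spatial.transform import Rotation as R
from plant import bot
# grasp-point target x y z, closing direction angle deg -> shift in tool axes, turn
x,y,z,a=map(float,sys.argv[1:5]);o=bot.get_obs();r=R.from_euler("xyz",o["tcp_rot"]).as_matrix()
cur=o["tool_pos"]+r@[0,0,159];c=np.arctan2(r[1,1],r[0,1])
t=-(np.radians(a)-c);t=(t+np.pi/2)%np.pi-np.pi/2
d=r.T@(np.array([x,y,z])-cur)
print("grasp",cur.round(1),"shift",d.round(1),"turn",round(t,3),"rows",int(np.ceil(max(np.linalg.norm(d)/62.5,abs(t)/.188))),"t",o["time"],"w",round(o["grip_width"],1),"q",o["joint_positions"].round(2))
E
python3 -m crank '[[80,0,0,-110,0.5],[80,0,0,-110,0.9],[80,0,0,-110,0.9],[80,0,0,-110,0.9],[80,0,0,-110,0.9]]'; python3 d.py 546 -42 340 0
```

```text
time: 1.02
tool_pos: [129.7, 508.6, 514.9]
tcp_rot: [3.141, -0.0, 1.986]
contact_force: [0.3, 0.0, 0.6]
grip_width: 80.0
finger_force: 0.0
grasp [129.7 508.7 355.9] shift [-671.9  158.5   15.7] turn 0.416 rows 12 t 1.025 w 80.0 q [1.17 0.28 1.31 0.   1.55 0.76]
```

```bash
python3 -m crank '[[80,-670,158,0,0.416],[80,-670,158,0,0.416],[80,-670,158,0,0.416],[80,-670,158,0,0.416],[80,-670,158,0,0.416]]'; python3 d.py 546 -42 340 0
```

```text
time: 1.65
tool_pos: [320.2, 258.6, 515.0]
tcp_rot: [3.141, -0.001, 1.576]
contact_force: [0.6, 0.7, -0.6]
grip_width: 80.0
finger_force: 0.0
grasp [320.3 258.7 356. ] shift [-301.9  224.1   16. ] turn 0.005 rows 7 t 1.65 w 80.0 q [0.49 0.06 1.58 0.   1.5  0.49]
```

```bash
python3 -m crank '[[70,-302,224,16,0],[70,-302,224,16,0],[70,-302,224,16,0],[70,-302,224,16,0],[70,-302,224,16,0]]'; python3 d.py 546 -42 100 0
```

```text
time: 2.28
tool_pos: [507.6, 8.6, 501.5]
tcp_rot: [3.141, -0.0, 1.575]
contact_force: [0.9, -0.3, 0.7]
grip_width: 70.0
finger_force: 0.0
grasp [507.7   8.7 342.5] shift [-50.9  37.8 242.5] turn 0.005 rows 5 t 2.275 w 70.0 q [-0.13  0.25  1.39  0.    1.5  -0.14]
```

```bash
python3 -m crank '[[60,-51,38,35,0],[60,-51,38,243,0],[60,-51,38,243,0],[60,-51,38,243,0],[60,-51,38,243,0]]'; python3 d.py 546 -42 37 0
```

```text
time: 2.9
tool_pos: [543.9, -40.2, 254.7]
tcp_rot: [-3.136, -0.001, 1.575]
contact_force: [0.0, -0.4, -0.4]
grip_width: 60.1
finger_force: 0.0
grasp [543.  -40.   95.7] shift [-2.1  3.3 58.7] turn 0.005 rows 1 t 2.9 w 60.1 q [-0.21  0.54  1.66  0.    0.95 -0.22]
```

```bash
python3 -m crank '[[60,0,0,20,0],[60,0,0,40,0],[60,0,0,58,0],[60,0,0,58,0],[60,0,0,58,0]]'; python3 d.py 546 -42 37 0
python3 - <<'E'
from h import *
cv2.imwrite("pics/s1.png",cv2.resize(vision.capture("side")["color"][180:330,270:470,::-1],(800,600)))
E
```

```text
time: 3.52
tool_pos: [545.3, -40.3, 201.1]
tcp_rot: [3.141, 0.0, 1.576]
contact_force: [-0.1, 1.0, -0.3]
grip_width: 60.3
finger_force: 0.0
grasp [545.5 -40.3  42.1] shift [-1.7  0.5  5.1] turn 0.005 rows 1 t 3.525 w 60.3 q [-0.21  0.62  1.7   0.    0.82 -0.22]
```

View pics/s1.png

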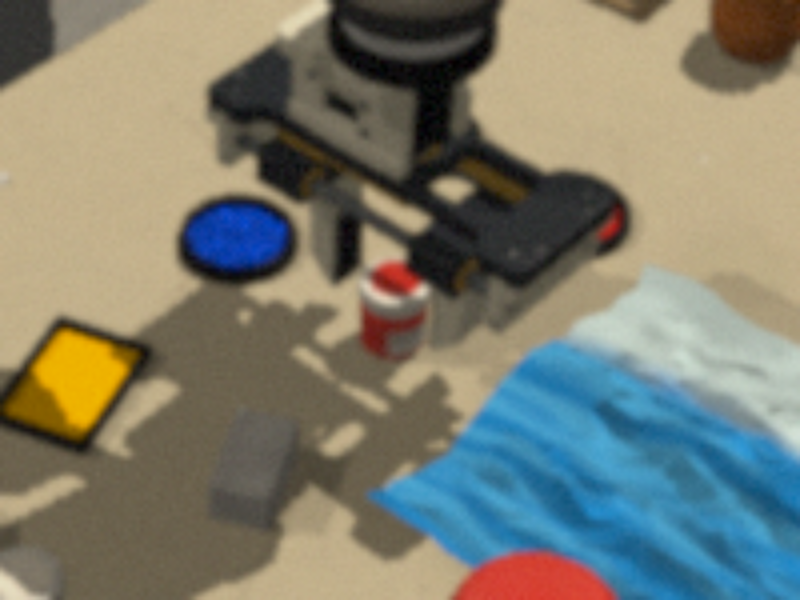

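The open fingers straddle the red pot at crop (393,310), clear of it on both sides. I'll lower the last 5 mm and close.

```bash
python3 -m crank '[[60,-1.5,0,5,0],[30,-1.5,0,5,0],[30,-1.5,0,5,0],[30,-1.5,0,5,0],[30,-1.5,0,5,0]]'; python3 d.py 556 90 100 0
```

```text
time: 4.2
tool_pos: [545.1, -41.7, 195.5]
tcp_rot: [3.141, -0.0, 1.576]
contact_force: [0.1, -0.7, 0.8]
grip_width: 33.0
finger_force: 30.0
grasp [545.2 -41.7  36.5] shift [131.6  11.5 -63.5] turn 0.005 rows 3 t 4.2 w 33.0 q [-0.22  0.63  1.7   0.    0.81 -0.22]
```

```bash
python3 -m crank '[[30,0,0,-20,0],[30,0,0,-50,0],[30,0,0,-50,0]]'; python3 d.py 556 90 87 0
python3 - <<'E'
from h import *
cv2.imwrite("pics/s2.png",cv2.resize(vision.capture("side")["color"][180:330,270:470,::-1],(800,600)))
E
```

```text
time: 4.58
tool_pos: [545.7, -41.8, 247.3]
tcp_rot: [3.137, 0.001, 1.576]
contact_force: [0.6, -0.3, -0.9]
grip_width: 32.6
finger_force: 30.0
grasp [546.4 -41.9  88.3] shift [131.9  10.3   1.2] turn 0.005 rows 3 t 4.575 w 32.6 q [-0.22  0.55  1.66  0.    0.92 -0.22]
```

View pics/s2.png

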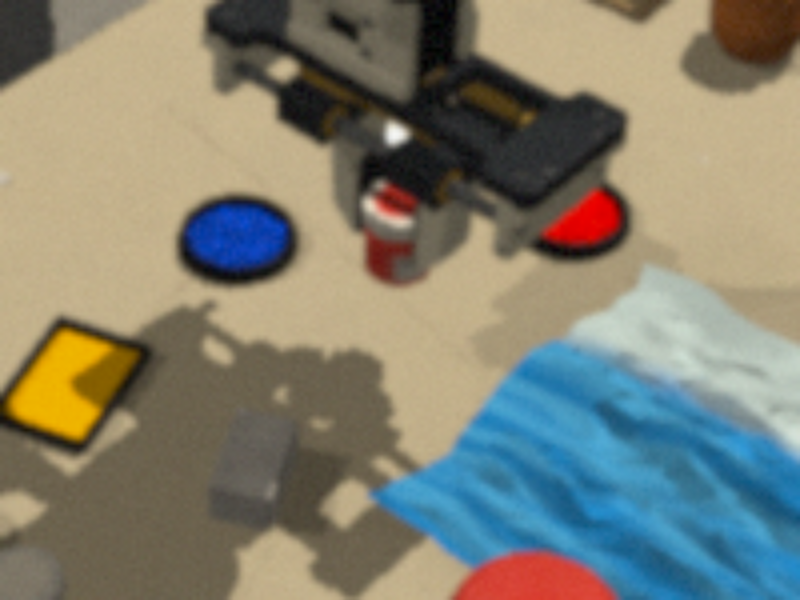

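The red pot is lifted and upright between the pads, crop (393,230). Carrying it to the red dish.

```bash
python3 -m crank '[[30,45,4,0,0],[30,90,8,0,0],[30,132,10.5,0,0],[30,132,10.5,0,0],[30,132,10.5,0,0]]'; python3 d.py 556 90 41.5 0
```

```text
time: 5.25
tool_pos: [554.5, 90.1, 244.4]
tcp_rot: [-3.14, 0.0, 1.576]
contact_force: [-0.0, 0.2, -0.1]
grip_width: 33.0
finger_force: 30.0
grasp [554.2  90.   85.4] shift [-0.   1.8 43.9] turn 0.006 rows 1 t 5.25 w 33.0 q [ 0.02  0.58  1.62 -0.    0.94  0.02]
```

```bash
python3 -m crank '[[30,0,1.5,20,0],[30,0,1.5,35,0],[30,0,1.5,42,0],[30,0,1.5,44,0],[30,0,1.5,44,0]]'; python3 d.py 556 90 41.5 0
```

```text
time: 5.88
tool_pos: [556.5, 90.2, 201.7]
tcp_rot: [3.141, -0.0, 1.576]
contact_force: [-0.7, 0.3, -1.0]
grip_width: 33.1
finger_force: 30.0
grasp [556.6  90.3  42.7] shift [-0.3 -0.6  1.2] turn 0.005 rows 1 t 5.875 w 33.1 q [0.02 0.64 1.65 0.   0.85 0.02]
```

```bash
python3 -m crank '[[30,0,0,1.5,0],[30,0,0,2,0],[60,0,0,2,0],[60,0,0,2,0],[60,0,0,2,0]]'; python3 -m crank '[[60,0,0,-20,0],[60,0,0,-60,0],[60,0,0,-100,0],[60,0,0,-100,0]]'; python3 d.py 549 -290 100 0
```

```text
time: 6.5
tool_pos: [556.4, 90.4, 199.6]
tcp_rot: [3.141, -0.0, 1.576]
contact_force: [0.1, -0.9, -0.1]
grip_width: 57.2
finger_force: 0.0
time: 7.0
tool_pos: [557.2, 90.4, 302.8]
tcp_rot: [3.135, -0.0, 1.576]
contact_force: [-0.0, 0.1, -0.5]
grip_width: 60.0
finger_force: 0.0
grasp [558.3  90.5 143.8] shift [-380.4  -11.5   43.6] turn 0.005 rows 7 t 7.0 w 60.0 q [0.03 0.51 1.56 0.   1.07 0.02]
```

```bash
python3 -m crank '[[60,-300,-8,10,0],[60,-300,-8,10,0],[60,-300,-8,10,0],[60,-300,-8,10,0],[60,-300,-8,10,0]]'; python3 -m crank '[[60,-60,-2,10,0],[60,-80,-2,30,0],[60,-80,-2,40,0],[60,-80,-2,40,0],[60,-80,-2,40,0]]'; python3 d.py 549 -290 37 0
python3 - <<'E'
from h import *
T=vision.capture("top");S=vision.capture("side")
o=np.hstack([cv2.resize(T["color"][150:270,220:320],(400,480)),cv2.resize(S["color"][190:290,320:440],(400,480))])
cv2.imwrite("pics/r1.png",o[:,:,::-1])
E
```

```text
time: 7.62
tool_pos: [549.2, -212.0, 288.1]
tcp_rot: [-3.14, -0.001, 1.575]
contact_force: [0.1, -0.1, -0.4]
grip_width: 60.1
finger_force: 0.0
time: 8.25
tool_pos: [548.7, -288.4, 249.9]
tcp_rot: [3.141, -0.0, 1.577]
contact_force: [0.6, -0.6, -0.3]
grip_width: 59.9
finger_force: 0.0
grasp [ 548.8 -288.4   90.9] shift [-1.6  0.2 53.9] turn 0.007 rows 1 t 8.25 w 59.9 q [-0.61  0.66  1.44  0.    1.04 -0.61]
```

View pics/r1.png

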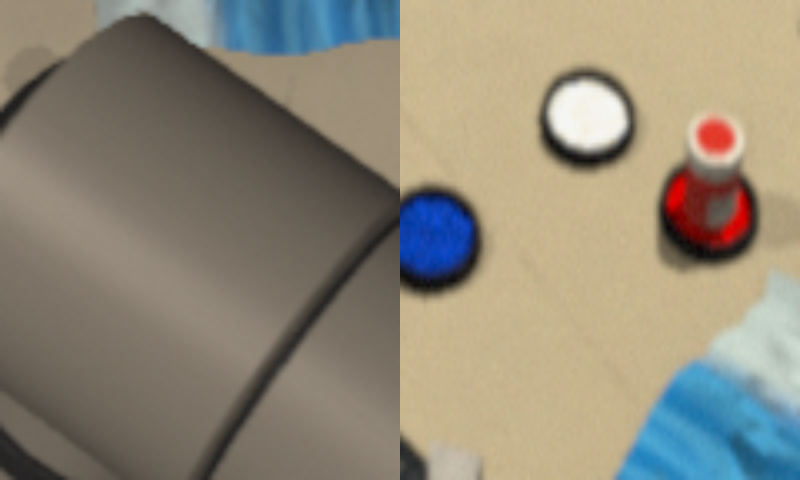

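The red pot stands upright, centred in the red dish (right half, crop (712,200)); the arm hides the top view. On to the white pot.

```bash
python3 -m crank '[[60,-1.5,0,25,0],[60,-1.5,0,45,0],[60,-1.5,0,53.5,0],[60,-1.5,0,53.5,0],[60,-1.5,0,53.5,0]]'; python3 -m crank '[[30,0,0,0,0],[30,0,0,0,0],[30,0,0,0,0],[30,0,0,0,0]]'; python3 d.py 459.5 86 100 0
```

```text
time: 8.98
tool_pos: [548.7, -291.2, 196.9]
tcp_rot: [3.14, 0.001, 1.576]
contact_force: [0.3, 0.8, -0.0]
grip_width: 60.0
finger_force: 0.0
time: 9.48
tool_pos: [548.3, -291.2, 196.1]
tcp_rot: [3.141, 0.0, 1.576]
contact_force: [-0.3, -0.2, 1.1]
grip_width: 33.4
finger_force: 30.0
grasp [ 548.4 -291.3   37.1] shift [377.7 -87.  -63. ] turn 0.005 rows 7 t 9.475 w 33.4 q [-0.61  0.73  1.47  0.    0.93 -0.62]
```

```bash
python3 -m crank '[[30,0,0,-20,0],[30,0,0,-50,0],[30,0,0,-75,0],[30,50,-12,-75,0],[30,100,-23,-75,0]]'; python3 -m crank '[[30,60,-15,0,0],[30,120,-29,0,0],[30,180,-43,0,0],[30,240,-57,0,0],[30,270,-62,0,0]]'; python3 d.py 459.5 86 41 0
```

```text
time: 10.1
tool_pos: [524.2, -190.5, 271.0]
tcp_rot: [3.141, -0.0, 1.574]
contact_force: [0.9, 0.8, -0.9]
grip_width: 33.0
finger_force: 30.0
time: 10.72
tool_pos: [460.2, 80.9, 271.0]
tcp_rot: [-3.141, -0.0, 1.578]
contact_force: [0.4, -1.0, -0.2]
grip_width: 33.2
finger_force: 30.0
grasp [460.1  80.9 112. ] shift [ 5.1 -0.5 71. ] turn 0.007 rows 2 t 10.725 w 33.2 q [0.01 0.4  1.86 0.   0.88 0.  ]
```

```bash
python3 -m crank '[[30,5,0,25,0],[30,5,0,50,0],[30,5,0,63,0],[30,5,0,70,0],[30,5,0,70,0]]'; python3 -m crank '[[30,0,0,1,0],[30,0,0,1,0],[60,0,0,1,0],[60,0,0,1,0],[60,0,0,1,0]]';  python3 d.py 459 -294 125 0
```

```text
time: 11.35
tool_pos: [461.6, 83.2, 201.0]
tcp_rot: [3.142, -0.0, 1.575]
contact_force: [-0.5, -0.3, -0.2]
grip_width: 32.7
finger_force: 30.0
time: 11.98
tool_pos: [461.5, 83.4, 200.1]
tcp_rot: [3.141, -0.0, 1.576]
contact_force: [-0.9, 0.3, 0.1]
grip_width: 57.1
finger_force: 0.0
grasp [461.5  83.4  41.1] shift [-377.4   -4.4  -84. ] turn 0.005 rows 7 t 11.975 w 57.1 q [0.02 0.53 1.92 0.   0.7  0.01]
```

```bash
python3 -m crank '[[60,0,0,-20,0],[60,0,0,-70,0],[60,-50,-1,-90,0],[60,-110,-1,-90,0],[60,-170,-1,-90,0]]'; python3 -m crank '[[60,-60,-1,0,0],[60,-120,-2,0,0],[60,-180,-2,0,0],[60,-207,-3,20,0],[60,-207,-3,40,0]]'; python3 d.py 459 -294 37 0;  python3 - <<'E'
from h import *
T=vision.capture("top");S=vision.capture("side")
o=np.hstack([cv2.resize(T["color"][150:270,220:320],(400,480)),cv2.resize(S["color"][190:330,220:440],(400,480))])
cv2.imwrite("pics/r2.png",o[:,:,::-1])
E
```

```text
time: 12.6
tool_pos: [461.1, -88.1, 290.5]
tcp_rot: [3.14, 0.0, 1.577]
contact_force: [1.8, 0.7, -0.1]
grip_width: 60.0
finger_force: 0.0
time: 13.22
tool_pos: [458.9, -296.0, 249.3]
tcp_rot: [3.141, 0.001, 1.573]
contact_force: [0.4, 0.5, 0.2]
grip_width: 60.4
finger_force: 0.0
grasp [ 459.1 -296.2   90.3] shift [ 2.2 -0.1 53.3] turn 0.002 rows 1 t 13.225 w 60.4 q [-0.71  0.55  1.66 -0.    0.93 -0.71]
```

View pics/r2.png

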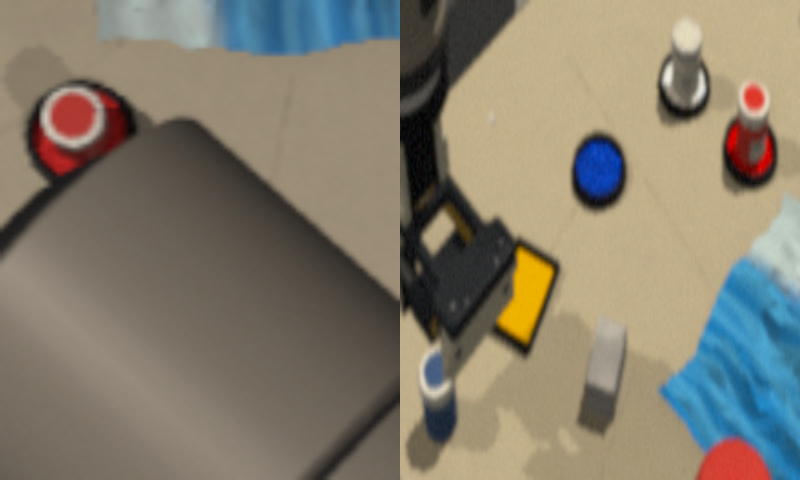

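White pot stands in the white dish (crop (686,70)) and red in the red (crop (750,135)); blue pot is below the gripper at crop (437,395).

```bash
python3 -m crank '[[60,1.5,0,25,0],[60,1.5,0,45,0],[60,1.5,0,53.5,0],[60,1.5,0,53.5,0],[60,1.5,0,53.5,0]]'; python3 -m crank '[[30,0,0,0,0],[30,0,0,0,0],[30,0,0,0,0],[30,0,0,0,0]]'; python3 d.py 440.5 -44.5 110 0
```

```text
time: 13.95
tool_pos: [459.6, -292.2, 197.3]
tcp_rot: [3.14, 0.001, 1.576]
contact_force: [-0.2, 0.4, 0.1]
grip_width: 59.9
finger_force: 0.0
time: 14.45
tool_pos: [459.3, -292.2, 196.6]
tcp_rot: [3.141, 0.0, 1.576]
contact_force: [-0.5, -0.1, 1.6]
grip_width: 33.7
finger_force: 30.0
grasp [ 459.3 -292.2   37.6] shift [247.8 -17.6 -72.5] turn 0.005 rows 5 t 14.45 w 33.7 q [-0.71  0.63  1.71  0.    0.81 -0.71]
```

```bash
python3 -m crank '[[30,0,0,-20,0],[30,0,0,-50,0],[30,0,0,-72,0],[30,50,-4,-72,0],[30,100,-7,-72,0]]'; python3 -m crank '[[30,50,-4,0,0],[30,100,-7,0,0],[30,148,-10.5,0,0],[30,148,-10.5,0,0]]'; python3 d.py 440.5 -44.5 41.5 0
```

```text
time: 15.08
tool_pos: [451.4, -191.3, 268.5]
tcp_rot: [3.141, -0.0, 1.574]
contact_force: [0.3, 1.0, -2.0]
grip_width: 33.5
finger_force: 30.0
time: 15.58
tool_pos: [439.9, -41.6, 268.4]
tcp_rot: [-3.141, -0.001, 1.58]
contact_force: [-0.1, -0.5, -0.8]
grip_width: 33.5
finger_force: 30.0
grasp [439.7 -41.5 109.4] shift [-3.1  0.8 67.9] turn 0.009 rows 2 t 15.575 w 33.5 q [-0.27  0.37  1.93  0.    0.85 -0.28]
```

```bash
python3 -m crank '[[30,0,0,25,0],[30,0,0,48,0],[30,0,0,60,0],[30,0,0,67.5,0],[30,0,0,67.5,0]]'; python3 -m crank '[[30,0,0,1,0],[30,0,0,1,0],[60,0,0,1,0],[60,0,0,1,0],[60,0,0,1,0]]';  python3 d.py 561 -159 110 27.5
```

```text
time: 16.2
tool_pos: [440.7, -44.6, 200.9]
tcp_rot: [3.141, 0.0, 1.575]
contact_force: [0.5, 0.5, -0.4]
grip_width: 33.2
finger_force: 30.0
time: 16.82
tool_pos: [440.5, -44.2, 199.9]
tcp_rot: [-3.141, -0.0, 1.576]
contact_force: [-0.1, 0.2, 0.1]
grip_width: 57.5
finger_force: 0.0
grasp [440.5 -44.1  40.9] shift [-115.5  119.9  -69.2] turn -0.475 rows 3 t 16.825 w 57.5 q [-0.27  0.49  1.99  0.    0.66 -0.28]
```

```bash
python3 -m crank '[[60,0,0,-25,0],[60,0,0,-80,0],[60,-45,45,-80,-0.18],[60,-85,85,-80,-0.36],[60,-115,120,-80,-0.475]]'; python3 -m crank '[[60,0,0,0,0],[60,0,0,0,0]]'; python3 d.py 561 -159 17 27.5
python3 - <<'E'
from blk import *
T=vision.capture("top");S=vision.capture("side")
cv2.imwrite("pics/r3.png",S["color"][:,:,::-1])
E
```

```text
time: 17.45
tool_pos: [562.3, -160.3, 280.2]
tcp_rot: [3.141, 0.001, 2.055]
contact_force: [0.5, 0.7, 0.1]
grip_width: 59.8
finger_force: 0.0
time: 17.7
tool_pos: [560.4, -158.1, 279.2]
tcp_rot: [-3.14, -0.002, 2.05]
contact_force: [0.0, 0.8, -0.6]
grip_width: 60.2
finger_force: 0.0
grasp [ 560.1 -157.9  120.2] shift [ -1.5   0.4 103.2] turn -0.001 rows 2 t 17.7 w 60.2 q [-0.41  0.57  1.53  0.    1.05 -0.89]
```

View pics/r3.png

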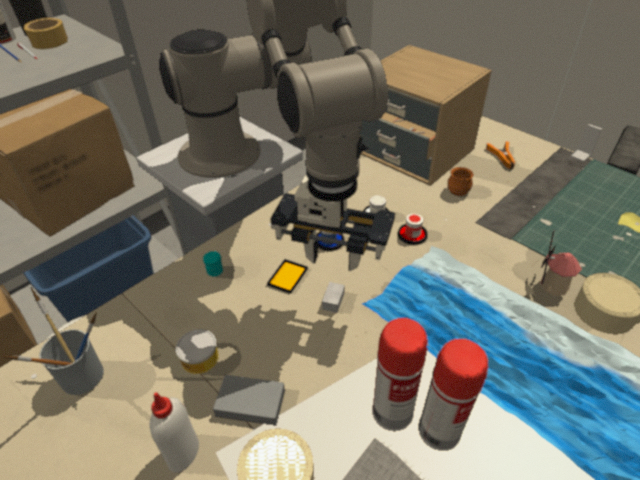

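Block at (333,297) lies under the gripper, untouched; the three dishes are full or hidden. I'll grip with the fingertips at 9.5 mm (grasp point 28.5) so they clear the tray rim.

```bash
python3 -m crank '[[60,-0.5,0,40,0],[60,-0.5,0,70,0],[60,-0.5,0,85,0],[60,-0.5,0,91.5,0],[60,-0.5,0,91.5,0]]'; python3 -m crank '[[24,0,0,0,0],[24,0,0,0,0],[24,0,0,0,0],[24,0,0,0,0]]'; python3 d.py 452.5 -176 70 18.5
```

```text
time: 18.42
tool_pos: [561.5, -159.0, 188.9]
tcp_rot: [3.141, 0.0, 2.051]
contact_force: [0.7, 0.8, 0.6]
grip_width: 60.2
finger_force: 0.0
time: 18.92
tool_pos: [561.4, -159.1, 188.7]
tcp_rot: [3.141, 0.0, 2.051]
contact_force: [-0.7, 0.3, 1.8]
grip_width: 30.0
finger_force: 30.0
grasp [ 561.5 -159.1   29.7] shift [  35.4 -104.5  -40.3] turn 0.157 rows 2 t 18.925 w 30.0 q [-0.41  0.69  1.6   0.    0.85 -0.89]
```

```bash
python3 -m crank '[[24,0,0,-20,0],[24,0,0,-40,0],[24,18,-52,-40,0.08],[24,35.5,-104.5,-40,0.157],[24,35.5,-104.5,-40,0.157]]'; python3 -m crank '[[24,0,0,0,0],[24,0,0,0,0]]'; python3 d.py 452.5 -176 33.5 18.5
python3 - <<'E'
from h import *
S=vision.capture("side");cv2.imwrite("pics/r4.png",cv2.resize(S["color"][200:320,230:390,::-1],(800,600)))
E
```

```text
time: 19.55
tool_pos: [448.8, -175.5, 227.9]
tcp_rot: [-3.138, -0.004, 1.891]
contact_force: [0.9, -0.5, -0.6]
grip_width: 29.9
finger_force: 30.0
time: 19.8
tool_pos: [453.3, -176.0, 228.6]
tcp_rot: [3.14, 0.001, 1.895]
contact_force: [0.2, -0.3, -1.5]
grip_width: 30.2
finger_force: 30.0
grasp [ 453.5 -176.1   69.6] shift [ 0.4 -1.  36.1] turn 0.001 rows 1 t 19.8 w 30.2 q [-0.53  0.5   1.85  0.    0.79 -0.85]
```

View pics/r4.png

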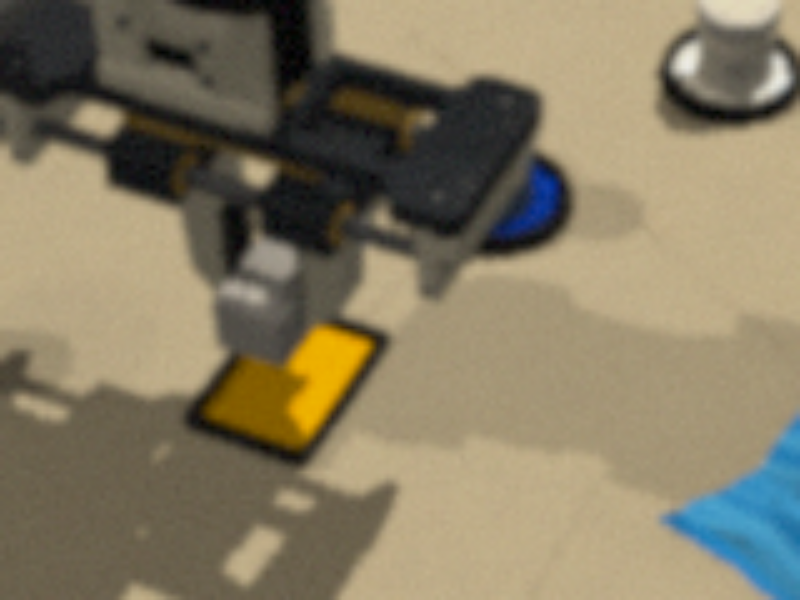

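The block is held level above the tray (crop (262,300)), aligned with the tray centred at crop (290,390). Lowering it now.

```bash
python3 -m crank '[[24,0,-0.5,18,0],[24,0,-0.5,28,0],[24,0,-0.5,34,0],[24,0,-0.5,36,0],[24,0,-0.5,36,0]]'; python3 d.py 452.5 -176 32.7 18.5
```

```text
time: 20.48
tool_pos: [451.9, -176.0, 192.5]
tcp_rot: [3.141, 0.0, 1.894]
contact_force: [-0.2, -0.2, -1.4]
grip_width: 29.9
finger_force: 30.0
grasp [ 452.  -176.    33.5] shift [-0.1  0.5  0.8] turn 0.0 rows 1 t 20.475 w 29.9 q [-0.53  0.56  1.88  0.    0.7  -0.85]
```

```bash
python3 -m crank '[[24,0,0,1,0],[24,0,0,1,0],[60,0,0,1,0],[60,0,0,1,0],[60,0,0,1,0]]'; python3 -m crank '[[60,0,0,-20,0],[60,0,0,-80,0],[60,0,0,-140,0],[60,0,0,-200,0],[60,0,0,-240,0]]'; python3 d.py 200 -480 280 18.5
```

```text
time: 21.1
tool_pos: [451.8, -176.0, 191.5]
tcp_rot: [3.141, -0.0, 1.894]
contact_force: [-0.1, -1.3, 0.7]
grip_width: 54.9
finger_force: 0.0
time: 21.72
tool_pos: [451.6, -175.9, 434.5]
tcp_rot: [3.139, 0.003, 1.894]
contact_force: [0.3, 0.8, -0.8]
grip_width: 59.9
finger_force: 0.0
grasp [ 452.1 -176.1  275.5] shift [-208.1 -335.5   -4.7] turn 0.0 rows 7 t 21.725 w 59.9 q [-0.53  0.24  1.58  0.    1.32 -0.85]
```

```bash
python3 -m crank '[[60,-208,-335,0,0],[60,-208,-335,0,0],[60,-208,-335,0,0],[60,-208,-335,0,0],[60,-208,-335,0,0]]'; python3 -m crank '[[60,-43,-70,0,0],[60,-43,-70,0,0],[60,-43,-70,0,0],[60,-43,-70,0,0]]'
python3 - <<'E'
from h import *
T=vision.capture("top");S=vision.capture("side")
o=np.vstack([cv2.resize(T["color"][140:290,130:490],(720,300)),cv2.resize(S["color"][190:370,170:494],(540,300)).repeat(1,0)@np.eye(3,dtype=np.uint8) if 0 else cv2.copyMakeBorder(cv2.resize(S["color"][180:370,170:494],(512,300)),0,0,0,208,0)])
cv2.imwrite("pics/r5.png",o[:,:,::-1])
E
```

```text
time: 22.35
tool_pos: [250.8, -417.8, 431.5]
tcp_rot: [3.141, 0.0, 1.894]
contact_force: [0.8, -0.5, -0.3]
grip_width: 59.9
finger_force: 0.0
time: 22.85
tool_pos: [200.6, -478.5, 431.4]
tcp_rot: [3.141, -0.001, 1.895]
contact_force: [0.6, 0.7, -0.2]
grip_width: 60.0
finger_force: 0.0
```

View pics/r5.png

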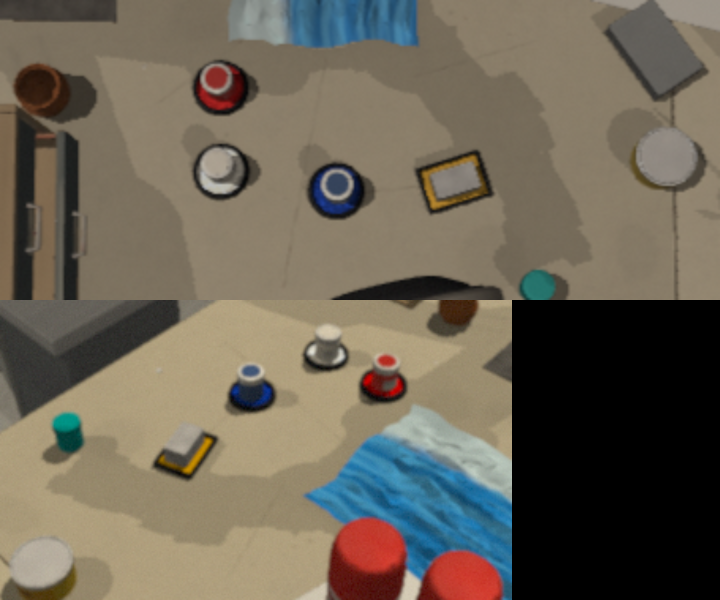

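All four are in place: red (216,79), white (219,165), blue (337,184) upright in their dishes, and the block (457,182) flat inside the tray. The clay pot and putty tin have not moved.

Run:
```python
from plant import bot
print(bot.close_job())
```

```text
the job is handed in; nothing more can be done
None
```

The job is handed in: the last pictures show all three pots upright in their colour-matched dishes, the steel block flat and lengthwise in the yellow tray, and the clay pot and putty tin where they were, at about 23 s of the 96 s limit.

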